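Slide the sample tin under the analyser head and start the measurement

TASK

Slide the large sample tin across the bench, flat and without lifting or tipping it, until it stands entirely inside the white circle under the analyser's overhanging head. Then press the start button on top of the analyser all the way down and let it come back up. Do not knock the head, do not press the button before the tin is in place, and leave the small tin, the mouse and the jar where they are.

Things in the scene. Friction and masses are not known exactly. Their poses are not given: they have to be found in the camera images.
- tin: The large round lidded sample tin, plain steel, 104 mm diameter, 40 mm tall, about 0.45 kg, loose on the bench; too wide to grasp. Origin: centre of its underside; z up.
- small_tin: A similar but smaller steel tin, 64 mm diameter, 32 mm tall, loose; to be left alone. Origin: centre of its underside.
- mouse: Grey computer mouse, 105 x 58 x 30 mm, loose bystander. Origin: centre of its underside; x along its length.
- jar: Squat white screw-top jar with a blue cap, 64 mm diameter, 50 mm tall, loose bystander. Origin: centre of its underside.
- analyser: Benchtop gas analyser, fixed to the bench: a steel box with black frame bars. Origin: on the bench at the centre of the white circle, not in the box. In its frame (z up) the box spans x -135 to 135, y 95 to 325, z 0 to 233 mm. The tin is best brought in from its -y side, which is open, as are the x sides.
- spot (a point): Centre of the white circle marked on the bench under the head (line painted flat, inner diameter 124 mm, four ticks pointing outwards to 125 mm from the centre). On the bench surface; axes as the analyser's.
- head: The analyser's white overhanging head, fixed to the box; same origin and axes as the analyser. It spans x -58 to 58, y -71 to 100, z 150 to 215 mm, with a lens 9 mm proud of the underside above the circle's centre: the tin fits under it, an upright gripper does not.
- start (a joint): Travel of the start button: 0 m released, 0.006 m fully pressed. Spring-loaded, about 5 N fully down.
- start_top (a point): Centre of the top face of the round grey start button (34 mm diameter, in a black housing on top of the analyser box, 200 mm along the analyser's y from the circle centre); pressed straight down.
Not all that is in view belongs to the job. What is shaped like the tin but brown, purple or yellow is not meant.

How it is judged:
On the way, in this order (a step that is already met when the one before it is completed fails the run):
1. the large tin stands inside the circle, at rest (horizontal distance between tin and spot below 0.01 m and linear speed of tin below 0.01 m/s), for 0.2 s.
2. the start button is pressed fully down (value of joint start above 0.005 m), for 0.1 s.
3. the start button is back up (value of joint start below 0.0015 m), for 0.1 s.
At the end, for the whole second after the job is handed in: The large tin stands flat and still on the bench inside the circle (its centre within 10 mm of the circle's centre), the start button is released (within 1.5 mm of its rest), and the small tin, mouse and jar are within 20 mm of where they started (all of step 1 and angle between tin's own z axis and vertical below 0.05 rad and height (world z) of tin below 0.005 m and value of joint start below 0.0015 m and distance of each of small_tin, mouse, jar from where it was at the start of the episode below 0.02 m); the robot touches nothing.
It fails at once if the large tin is lifted off the bench (its base centre more than 12 mm up) (height (world z) of tin above 0.012 m).
It fails at once if the large tin is tipped more than 0.25 rad (angle between tin's own z axis and vertical above 0.25 rad).
It fails at once if the head is knocked (more than 10 N) (contact force between head and anything else above 10 N).
It fails at once if the button is pressed (more than 3 mm) while the large tin is not in the circle (value of joint start above 0.003 m and horizontal distance between tin and spot above 0.01 m).
It fails at once if the small tin, the mouse or the jar is moved more than 20 mm (distance of any of small_tin, mouse, jar from where it was at the start of the episode above 0.02 m).
It also fails if it takes over 64 s, if anything falls off the work surface, if the arm or the gripper's body presses on something with over 40 N, if the wrist force passes 120 N, or if a joint passes its speed limit or range.

ROBOT

A 6-joint arm with a two-finger parallel gripper is mounted at the origin on the work surface. World frame = base frame: x ahead of the robot, y to its left, z up, the work surface at z = 0. Lengths are in m, angles in rad, forces in N, time in s.
With the tool pointing down it reaches from about 0.3 to 0.775 m from the base axis. Payload 14.6 kg.
Tool frame: the origin (TCP) lies midway between the tips of the shut fingers; the grasp point (between the pads) lies 19 mm behind it (tcp_to_grasp is the distance from the TCP to the grasp point, in m); z points along the fingers, y is the line along which they close (so a half turn about z gives the same grasp; the last joint's range is limited). The gripper opens to 94 mm and grips with 3 to 60 N. Pads are 16 mm wide; open, the fingers measure 119 mm over their backs; the gripper's body (75 mm by 177 mm) begins 78 mm behind the grasp point.
Start: joints at [1.093, 0.3, 1.521, -0, 1.321, -0.067], TCP at [0.22, 0.504, 0.17] pointing down, gripper open.
Joint ranges: [-3.03, 3.03], [-0.79, 2.21], [0.23, 2.52], [-1.04, 4.18], [0, 3.07], [-2.55, 2.55]. Speed limits (rad/s): [2.22, 2.22, 2.57, 3.14, 3.14, 3.14].

INTERFACE

Orientations are given as [roll, pitch, yaw] about the fixed x, y, z axes, in that order (R = Rz(yaw) Ry(pitch) Rx(roll)).
In Python, from station import * gives the robot as it stands.
- The arm moves only by the tool send_rows, never from a script. Its argument "motion" is a list of rows, each a list of 3 entries, a list of its own where there are three numbers: the shift along the tool's x, y, z in units of 0.03 m (1.0 is 0.03 m), then the turn, a rotation vector about the tool's x, y, z in units of 0.12 rad (1.0 is 0.12 rad), then the opening, from -1 (shut) to 1 (fully open). In form: [[[x, y, z], [rx, ry, rz], grip], ...]. A call has 1 to 12 rows; each row shifts and turns the commanded pose from where the row before left it, along the tool's axes as they then stand; what a row does not reach is not made up. A row lasts 1/10 s, in which the tool goes at most 50 mm and 8.59 degrees, less where a joint would pass 70% of its speed; a pose out of reach is approached as far as the arm can. A call with a number of a shift or a turn outside -1 to 1 is refused whole. A call with a gripper value outside its range is refused whole. The fingers move at their own pace and stop on an object; "squeeze" is the grip in N (left out, the last holds). Time passes only in rows, so rows that do not move let the fingers close. It gives the time, the measured TCP pose, the force, the opening and the grip force at its end, in the units of the state.
- get_obs(): the state, without advancing time (a new reading comes with each control period).
- camera(name): name is "scene" or "side" or "wrist"; returns a dict with "pixels" (384x512x3 uint8, red, green, blue), "depth" (384x512 float32, m along the optical axis (not along the pixel's ray), 0 where there is no reading), "fx", "fy", "cx", "cy" (pixels), "rvec" (rotation vector, rad) and "tvec" (3), from world to camera coordinates, as OpenCV has them. Camera axes: x right, y down, z forward; pixel columns grow to the right and rows downward; lengths in m; the calibration is good to about 2 mm. A picture is of the moment at which its call begins.
- hand_in(): hands the job in; it is judged then, once.
The state is a dict: "time_s": time; "qpos": joint angles; "joint_vel": joint speeds; "tau": joint torques, N m; "ee_pos": TCP position; "eef_rot": TCP orientation; "force": force on the tool from outside, world axes, zero at the start; "moment": the same for the moment, N m; "grip_width": finger opening in m; "grip_force": force on a finger pad.
Only numpy, scipy, OpenCV 4.12 (cv2) and the standard library are available. Lean on these libraries where they do the work, as an engineer would, in place of code of your own. Each camera call takes 0.05 s, during which the arm holds its last target. There are 200 camera calls.

## Working session

There is one attempt and no reset: what is moved stays moved. The work goes in short steps, Python scripts to look and compute and a tool call to move; the robot and the scene stay as the last step left them, time stands still between calls to the robot, and variables do not carry over. Pictures are saved under pics/ and viewed, at most 10 in all, crops included, and the job is handed in when it is done.

Besides the shell and the picture viewer there is one more tool, called after "Request:" as name([rows], argument=value, ...), one row to a line, values as JSON. send_rows: Moves the arm, as the interface text tells. Its arguments: {"type":"object","properties":{"motion":{"type":"array"},"squeeze":{"type":"number"}},"required":["motion"]}

```bash
mkdir -p pics; cat > h.py <<'E'
from station import *
import numpy as np, cv2
def cam(n):
    c=camera(n); c['R']=cv2.Rodrigues(np.array(c['rvec'],float))[0]; c['t']=np.array(c['tvec'],float).ravel(); return c
def cloud(c):
    d=c['depth']; v,u=np.mgrid[:d.shape[0],:d.shape[1]]
    p=np.stack([(u-c['cx'])/c['fx']*d,(v-c['cy'])/c['fy']*d,d],-1)
    w=(p-c['t'])@c['R']; w[d==0]=np.nan; return w
def ray(c,u,v,z):
    r=np.array([(u-c['cx'])/c['fx'],(v-c['cy'])/c['fy'],1])@c['R']; o=-c['R'].T@c['t']
    return o+r*(z-o[2])/r[2]
E
python3 - <<'E'
from h import *
for n in ("scene","side"):
    c=cam(n); np.savez(n+'.npz',**c); cv2.imwrite(f'pics/{n}.png',cv2.cvtColor(c['pixels'],cv2.COLOR_RGB2BGR))
    print(n,-c['R'].T@c['t'])
print(get_obs())
E
```

```text
scene [1.33409092 0.10150359 1.00979727]
side [-0.01062167 -0.84659008  1.09922247]
{'time_s': 0.1, 'qpos': array([ 1.09337019e+00,  3.00430826e-01,  1.52149486e+00, -1.89867743e-05,
        1.32076817e+00, -6.65856391e-02]), 'joint_vel': array([-0.00020556, -0.00126184, -0.00201196,  0.00112347, -0.00039096,
        0.00087194]), 'tau': array([-1.75028534e-03, -5.32655454e+01, -3.53275430e+01,  7.08151306e-02,
        2.35723250e-02, -3.96728069e-05]), 'ee_pos': array([0.21952897, 0.50397919, 0.16974493]), 'eef_rot': array([-3.14049267e+00, -5.49197388e-05,  2.73075684e+00]), 'force': array([-0.13995496,  0.19166793,  1.17975479]), 'moment': array([-0.02545153,  0.02818191,  0.02971818]), 'grip_force': 0.0, 'grip_width': 0.09430783321644064}
```

View pics/scene.png

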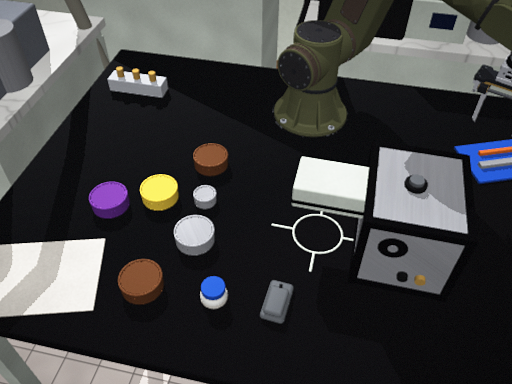

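View pics/side.png

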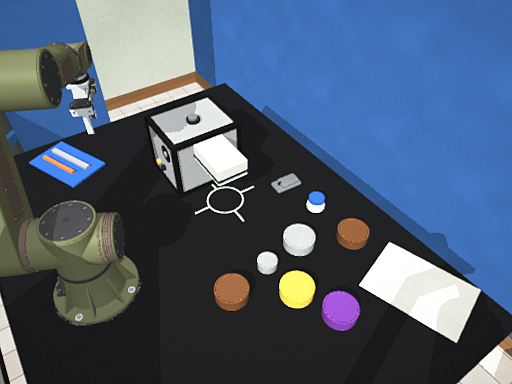

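The scene view shows the large tin at (195,234), small tin (205,196), jar (214,292), mouse (277,301), circle about (318,233), head (332,185) and button (416,183). The side view shows the tin at (299,239), circle (225,200), button (193,118) and head (220,157).

```bash
cat > meas.py <<'E'
from h import *
def blob(c,z0,z1,uv,r):
    w=cloud(c); m=((w[...,2]>z0)&(w[...,2]<z1)).astype(np.uint8)
    n,l=cv2.connectedComponents(m); k=l[uv[1],uv[0]]
    p=w[l==k]; 
    (cx,cy),rr=cv2.minEnclosingCircle(p[:,:2].astype(np.float32)); return cx,cy,rr,np.median(p[:,2]),len(p),k
E
python3 - <<'E'
from meas import *
P=dict(scene=dict(tin=(195,228),small=(205,192),jar=(213,285),mouse=(278,297),but=(417,181)),side=dict(tin=(299,236),small=(267,260),jar=(317,197),mouse=(287,182),but=(193,118)))
Z=dict(tin=(.034,.05),small=(.026,.04),jar=(.044,.06),mouse=(.012,.04),but=(.245,.3))
for n in P:
    c=dict(np.load(n+'.npz')); w=cloud(c)
    for k,uv in P[n].items(): print(n,k,np.round(w[uv[1],uv[0]],4),np.round(blob(c,*Z[k],uv,0),4))
    px=c['pixels'].astype(int); 
    m=((px.min(-1)>150)&(abs(w[...,2])<.012)&(px.max(-1)-px.min(-1)<40)).astype(np.uint8)
    u0,v0=(318,233) if n=='scene' else (225,200)
    cc=ray(c,u0,v0,0); print('seed',cc)
    vv,uu=np.nonzero(m); pts=np.array([ray(c,u,v,0)[:2] for u,v in zip(uu,vv)])
    ctr=cc[:2]
    for _ in range(15):
        d=np.linalg.norm(pts-ctr,axis=1); q=pts[(d>.05)&(d<.074)]
        A=np.c_[2*q,np.ones(len(q))]; s=np.linalg.lstsq(A,(q**2).sum(1),rcond=None)[0]; ctr=s[:2]
    print('circle',ctr,np.sqrt(s[2]+ctr@ctr),len(q))
    d=pts-ctr; r=np.linalg.norm(d,axis=1); t=d[(r>.08)&(r<.13)]
    a=np.arctan2(t[:,1],t[:,0]); print('tick angle mod 90 deg',np.degrees(np.angle(np.exp(4j*a).mean())/4), np.unique(np.round(np.degrees(a)/10)*10,return_counts=True), np.linalg.norm(t,axis=1).max())
E
```

```text
scene tin [ 0.5986 -0.2191  0.0384] [ 6.070e-01 -2.225e-01  5.410e-02  3.890e-02  1.054e+03  6.600e+01]
scene small [ 0.465  -0.2327  0.0325] [ 4.677e-01 -2.336e-01  3.470e-02  3.110e-02  3.340e+02  2.200e+01]
scene jar [ 0.7595 -0.1238  0.0494] [ 7.614e-01 -1.248e-01  2.970e-02  5.020e-02  4.230e+02  7.600e+01]
scene mouse [0.7473 0.0273 0.0321] [7.452e-01 2.310e-02 5.580e-02 2.690e-02 9.380e+02 4.400e+01]
scene but [0.5247 0.2898 0.2519] [5.186e-01 2.898e-01 2.030e-02 2.509e-01 1.540e+02 8.000e+00]
seed [0.51391282 0.09283727 0.        ]
circle [0.5133049  0.09021987] 0.06499344949404459 304
tick angle mod 90 deg -1.1179310570707284 (array([-90.,  -0.,  90.]), array([38, 43, 12])) 0.1256081128436269
side tin [ 0.6048 -0.2179  0.0385] [ 6.044e-01 -2.186e-01  5.490e-02  3.800e-02  6.280e+02  1.600e+01]
side small [ 0.4661 -0.2317  0.0318] [ 4.661e-01 -2.326e-01  3.450e-02  3.010e-02  2.750e+02  2.900e+01]
side jar [ 0.7616 -0.124   0.0504] [ 7.583e-01 -1.225e-01  2.990e-02  4.910e-02  1.560e+02  1.500e+01]
side mouse [0.7362 0.013  0.0304] [7.40e-01 2.60e-02 5.52e-02 2.62e-02 2.94e+02 5.90e+01]
side but [0.5125 0.2807 0.2514] [5.170e-01 2.873e-01 1.980e-02 2.512e-01 5.700e+01 5.000e+00]
seed [0.5118181  0.09110383 0.        ]
circle [0.51361671 0.09546755] 0.06536002983612864 204
tick angle mod 90 deg -1.2391337145591614 (array([-180.,  -90.,   -0.,   90.,  180.]), array([ 7, 25, 24,  8, 19])) 0.126933499946657
```

```bash
cat > plan.py <<'E'
from h import *
from scipy.spatial.transform import Rotation as Ro
def target_R(d,th):
    d=np.array([*d,0.])/np.hypot(*d); up=np.array([0,0,1.])
    z=np.sin(th)*d-np.cos(th)*up; x=np.cos(th)*d+np.sin(th)*up
    return Ro.from_matrix(np.c_[x,np.cross(z,x),z])
def go(p=None,R=None):
    o=get_obs(); C=Ro.from_euler('xyz',o['eef_rot']); print('t',o['time_s'],'ee',np.round(o['ee_pos'],4),'q',np.round(o['qpos'],2),'F',np.round(o['force'],1))
    print('axes x',np.round(C.as_matrix()[:,0],3),'y',np.round(C.as_matrix()[:,1],3))
    if p is not None: print('shift units',np.round(C.inv().apply(np.array(p)-o['ee_pos'])/.03,2))
    if R is not None: print('turn units',np.round((C.inv()*R).as_rotvec()/.12,2))
E
python3 - <<'E'
from plan import *
from meas import blob
c=dict(np.load('scene.npz'))
for k,uv in dict(brownfar=(141,275),brown=(210,153),yellow=(159,187)).items(): print(k,np.round(blob(c,.034,.06,uv,0),3))
d=np.array([.5135,.0920])-[.6057,-.2205]; print(d,d/np.linalg.norm(d))
u=d/np.linalg.norm(d); s=np.array([.6057,-.2205])-u*.085; print('start',s)
go([*s,.40],target_R(u,0)); go(None,target_R(u,.8))
E
```

```text
brownfar [ 7.700e-01 -3.030e-01  5.400e-02  3.900e-02  1.339e+03  5.900e+01]
brown [ 3.21e-01 -2.62e-01  5.50e-02  3.90e-02  6.79e+02  3.00e+01]
yellow [ 4.82e-01 -3.64e-01  5.50e-02  3.90e-02  8.37e+02  3.10e+01]
[-0.0922  0.3125] [-0.28298044  0.95912568]
start [ 0.62975334 -0.30202568]
t 0.1 ee [0.2195 0.504  0.1697] q [ 1.09  0.3   1.52 -0.    1.32 -0.07] F [-0.1  0.2  1.2]
axes x [-0.917  0.399  0.   ] y [ 0.399  0.917 -0.001]
shift units [-23.27 -19.18  -7.66]
turn units [-0.01  0.    7.28]
t 0.1 ee [0.2195 0.504  0.1697] q [ 1.09  0.3   1.52 -0.    1.32 -0.07] F [-0.1  0.2  1.2]
axes x [-0.917  0.399  0.   ] y [ 0.399  0.917 -0.001]
turn units [-2.91  6.23  6.87]
```

Request:
send_rows([
  [[0,0,-1],[0,0,0],0.5],
  [[0,0,-1],[0,0,0],0.5],
  [[0,0,-1],[0,0,0],0.5],
  [[0,0,-1],[0,0,0],0.5],
  [[0,0,-1],[0,0,0],0.5],
  [[0,0,-1],[0,0,0],0.5],
  [[0,0,-1],[0,0,0],0.5],
  [[0,0,0],[0,0,0],0.5],
])

```text
time_s: 0.9
ee_pos: [0.2199, 0.5047, 0.3838]
eef_rot: [3.136, 0.0, 2.731]
force: [0.8, -0.5, 0.6]
grip_width: 0.0704
grip_force: 0.0
```

Request:
send_rows([
  [[-1,-0.83,0],[0,0,0],0.5],
  [[-1,-0.83,0],[0,0,0],0.5],
  [[-1,-0.83,0],[0,0,0],0.5],
  [[-1,-0.83,0],[0,0,0],0.5],
  [[-1,-0.83,0],[0,0,0],0.5],
  [[-1,-0.83,0],[0,0,0],0.5],
  [[-1,-0.83,0],[0,0,0],0.5],
  [[-1,-0.83,0],[0,0,0],0.5],
  [[-1,-0.83,0],[0,0,0],0.5],
  [[-1,-0.83,0],[0,0,0],0.5],
  [[-1,-0.83,0],[0,0,0],0.5],
  [[-1,-0.83,0],[0,0,0],0.5],
])

```text
time_s: 2.1
ee_pos: [0.4306, 0.0849, 0.3794]
eef_rot: [-3.141, -0.001, 2.731]
force: [0.4, -0.1, 0.3]
grip_width: 0.0702
grip_force: 0.0
```

Request:
send_rows([
  [[-1,-0.83,0],[0,0,0],0.5],
  [[-1,-0.83,0],[0,0,0],0.5],
  [[-1,-0.83,0],[0,0,0],0.5],
  [[-1,-0.83,0],[0,0,0],0.5],
  [[-1,-0.83,0],[0,0,0],0.5],
  [[-1,-0.83,0],[0,0,0],0.5],
  [[-1,-0.83,0],[0,0,0],0.5],
  [[-1,-0.83,0],[0,0,0],0.5],
  [[0,0,0],[0,0,1],0.5],
  [[0,0,0],[0,0,1],0.5],
  [[0,0,0],[0,0,1],0.5],
  [[0,0,0],[0,0,1],0.5],
])

```text
time_s: 3.3
ee_pos: [0.5708, -0.192, 0.3789]
eef_rot: [-3.141, -0.002, 2.246]
force: [0.1, -0.0, 1.0]
grip_width: 0.0706
grip_force: 0.0
```

Request:
send_rows([
  [[0,0,0],[0,0,1],0.5],
  [[0,0,0],[0,0,1],0.5],
  [[0,0,0],[0,0,1],0.5],
  [[0,0,0],[0,0,0.28],0.5],
  [[0,0,0],[0,1,0],0.5],
  [[0,0,0],[0,1,0],0.5],
  [[0,0,0],[0,1,0],0.5],
  [[0,0,0],[0,1,0],0.5],
  [[0,0,0],[0,1,0],0.5],
  [[0,0,0],[0,1,0],0.5],
  [[0,0,0],[0,0.6,0],0.5],
  [[0,0,0],[0,0,0],0.5],
])

```text
time_s: 4.5
ee_pos: [0.5711, -0.1933, 0.3765]
eef_rot: [-3.135, -0.798, 1.85]
force: [-0.4, -0.3, -0.6]
grip_width: 0.0701
grip_force: 0.0
```

```bash
python3 - <<'E'
from plan import *
u=np.array([-.283,.959]); go([.6298,-.302,.10],target_R(u,.8)); go([.6298,-.302,.016])
E
```

```text
t 4.5 ee [ 0.5711 -0.1933  0.3765] q [-0.62  0.81  0.5   0.7   2.38 -0.52] F [-0.4 -0.3 -0.6]
axes x [-0.193  0.671  0.716] y [ 0.96   0.28  -0.004]
shift units [-9.41  0.9   3.55]
turn units [-0.01  0.01 -0.04]
t 4.5 ee [ 0.5711 -0.1933  0.3765] q [-0.62  0.81  0.5   0.7   2.38 -0.52] F [-0.4 -0.3 -0.6]
axes x [-0.193  0.671  0.716] y [ 0.96   0.28  -0.004]
shift units [-11.42   0.91   5.5 ]
```

Request:
send_rows([
  [[-0.94,0.09,0.355],[0,0,0],0.5],
  [[-0.94,0.09,0.355],[0,0,0],0.5],
  [[-0.94,0.09,0.355],[0,0,0],0.5],
  [[-0.94,0.09,0.355],[0,0,0],0.5],
  [[-0.94,0.09,0.355],[0,0,0],0.5],
  [[-0.94,0.09,0.355],[0,0,0],0.5],
  [[-0.94,0.09,0.355],[0,0,0],0.5],
  [[-0.94,0.09,0.355],[0,0,0],0.5],
  [[-0.94,0.09,0.355],[0,0,0],0.5],
  [[-0.94,0.09,0.355],[0,0,0],0.5],
  [[0,0,0],[0,0,0],0.5],
])

```text
time_s: 5.6
ee_pos: [0.6277, -0.2992, 0.0985]
eef_rot: [-3.134, -0.797, 1.851]
force: [-0.1, 0.5, -2.0]
grip_width: 0.0705
grip_force: 0.0
```

```bash
python3 - <<'E'
from plan import *
u=np.array([-.283,.959]); go([.6298,-.302,.016],target_R(u,.8))
c=cam('scene');cv2.imwrite('pics/a.png',cv2.cvtColor(c['pixels'],cv2.COLOR_RGB2BGR))
E
```

```text
t 5.6 ee [ 0.6277 -0.2992  0.0985] q [-0.68  1.29  0.24  0.54  2.23 -0.76] F [-0.1  0.5 -2. ]
axes x [-0.193  0.672  0.715] y [ 0.96   0.282 -0.005]
shift units [-2.04  0.05  1.84]
turn units [-0.02  0.03 -0.04]
```

View pics/a.png

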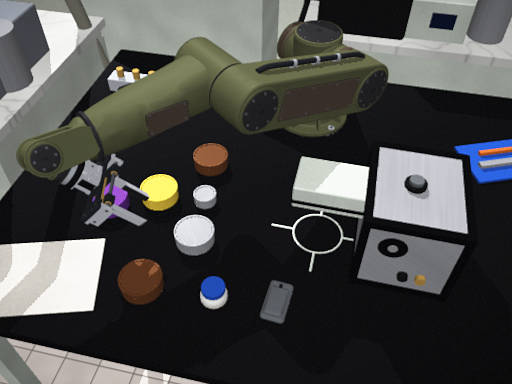

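The picture shows the gripper (115,195) hovering behind the tin (195,234), all objects undisturbed. But the elbow is at its limit (q3 0.24), so I'll start the push nearly upright and tilt later.

Request:
send_rows([
  [[0,0,0],[0,-1,0],0.5],
  [[0,0,0],[0,-1,0],0.5],
  [[0,0,0],[0,-1,0],0.5],
  [[0,0,0],[0,-1,0],0.5],
  [[0,0,0],[0,-1,0],0.5],
  [[0,0,0],[0,0,0],0.5],
])

```text
time_s: 6.25
ee_pos: [0.6307, -0.2975, 0.1103]
eef_rot: [3.135, -0.193, 1.861]
force: [0.1, -0.2, -0.2]
grip_width: 0.0705
grip_force: 0.0
```

```bash
python3 - <<'E'
from plan import *
u=np.array([-.283,.959]); go([.6298,-.302,.016],target_R(u,.2))
E
```

```text
t 6.25 ee [ 0.6307 -0.2975  0.1103] q [-0.55  0.79  0.94  0.13  1.55 -0.85] F [ 0.1 -0.2 -0.2]
axes x [-0.281  0.941  0.192] y [0.959 0.285 0.006]
shift units [-0.73 -0.09  3.06]
turn units [0.05 0.06 0.03]
```

Request:
send_rows([
  [[-0.18,-0.02,0.77],[0,0,0],0.5],
  [[-0.18,-0.02,0.77],[0,0,0],0.5],
  [[-0.18,-0.02,0.77],[0,0,0],0.5],
  [[-0.18,-0.02,0.75],[0,0,0],0.5],
  [[0,0,0],[0,0,0],0.5],
  [[0,0,0],[0,0,0],0.5],
])

```text
time_s: 6.85
ee_pos: [0.6287, -0.3035, 0.0122]
eef_rot: [3.139, -0.201, 1.856]
force: [0.5, -0.2, -0.6]
grip_width: 0.0704
grip_force: 0.0
```

```bash
python3 - <<'E'
from plan import *
from meas import blob
go([.6298,-.302,.016])
c=cam('side');print(np.round(blob(c,.034,.05,(299,236),0),4)); cv2.imwrite('pics/b.png',cv2.cvtColor(c['pixels'],cv2.COLOR_RGB2BGR))
E
```

```text
t 6.85 ee [ 0.6287 -0.3035  0.0122] q [-0.56  0.88  1.01  0.14  1.4  -0.88] F [ 0.5 -0.2 -0.6]
axes x [-0.275  0.94   0.2  ] y [0.96  0.281 0.003]
shift units [ 0.06  0.05 -0.12]
[ 6.020e-01 -2.187e-01  5.540e-02  3.810e-02  5.900e+02  8.000e+00]
```

View pics/b.png

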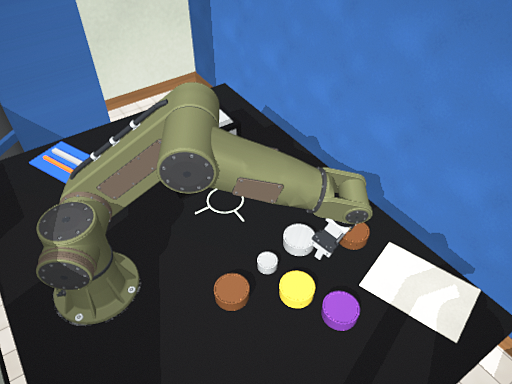

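The side view shows the fingers down (330,240) behind the tin (299,239), nothing touched. Pushing.

Request:
send_rows([
  [[0.39,0,0.07],[0,0,0],0.5],
  [[0.39,0,0.07],[0,0,0],0.5],
  [[0.3,0,0.06],[0,0,0],0.5],
  [[0.2,0,0.04],[0,0,0],0.5],
  [[0.2,0,0.04],[0,0,0],0.5],
  [[0.3,0,0.06],[0,0,0],0.5],
  [[0.3,0,0.06],[0,0,0],0.5],
  [[0.3,0,0.06],[0,0,0],0.5],
  [[0.3,0,0.06],[0,0,0],0.5],
  [[0.3,0,0.06],[0,0,0],0.5],
  [[0.3,0,0.06],[0,0,0],0.5],
  [[0.3,0,0.06],[0,0,0],0.5],
])

```text
time_s: 8.1
ee_pos: [0.5971, -0.1972, 0.0112]
eef_rot: [3.14, -0.202, 1.855]
force: [-0.1, 0.1, -0.1]
grip_width: 0.0709
grip_force: 0.0
```

Request:
send_rows([
  [[0.3,0,0.06],[0,0,0],0.5],
  [[0.3,0,0.06],[0,0,0],0.5],
  [[0.3,0,0.06],[0,0,0],0.5],
  [[0.3,0,0.06],[0,0,0],0.5],
  [[0.3,0,0.06],[0,0,0],0.5],
  [[0.3,0,0.06],[0,0,0],0.5],
  [[0.3,0,0.06],[0,0,0],0.5],
  [[0.2,0,0.04],[0,0,0],0.5],
  [[0.1,0,0.02],[0,0,0],0.5],
  [[0,0,0],[0,0,0],0.5],
])

```text
time_s: 9.1
ee_pos: [0.5767, -0.1272, 0.0115]
eef_rot: [3.14, -0.202, 1.856]
force: [-0.6, 0.1, -0.4]
grip_width: 0.0707
grip_force: 0.0
```

```bash
python3 - <<'E'
from plan import *
go([.576,-.12,.016])
for n in('scene','side'):
    c=cam(n); w=cloud(c)
    q=w[(abs(w[...,2]-.0385)<.004)&(abs(w[...,0]-.563)<.08)&(w[...,1]>-.125)&(w[...,1]<.0)]
    print(n,len(q),np.round(np.nanmin(q,0),4),np.round(np.nanmax(q,0),4),cv2.minEnclosingCircle(q[:,:2].astype(np.float32)))
E
```

```text
t 9.1 ee [ 0.5767 -0.1272  0.0115] q [-0.36  0.63  1.45  0.17  1.19 -0.72] F [-0.6  0.1 -0.4]
axes x [-0.275  0.94   0.201] y [0.96  0.281 0.001]
shift units [ 0.26  0.05 -0.1 ]Traceback (most recent call last):
  File "<stdin>", line 6, in <module>
    res = np.fmin.reduce(a, axis=axis, out=out, **kwargs)
ValueError: zero-size array to reduction operation fmin which has no identity
```

```bash
python3 - <<'E'
from h import *
a=[cv2.cvtColor(cam(n)['pixels'],cv2.COLOR_RGB2BGR)[60:330,80:400] for n in('scene','side')]
cv2.imwrite('pics/c.png',np.hstack(a))
E
```

```text
(no output)
```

View pics/c.png

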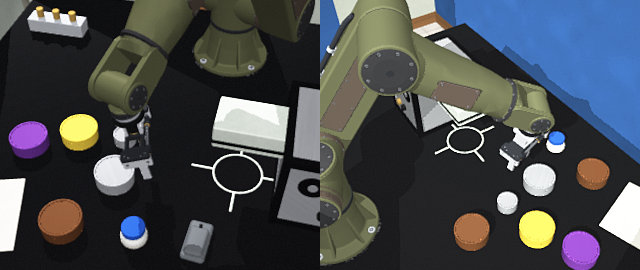

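The tin still looks to be at its original place (scene (193,235)), with the gripper past it. I'll measure the actual tin and fingertip positions.

```bash
python3 - <<'E'
from plan import *
go()
for n in('scene','side','wrist'):
    c=cam(n); w=cloud(c); print(n,-c['R'].T@c['t'])
    P=np.array([.5767,-.1272,.0115]); q=c['R']@P+c['t']; print('TCP px',q[0]/q[2]*c['fx']+c['cx'],q[1]/q[2]*c['fy']+c['cy'],'depth',q[2])
    m=(np.linalg.norm(w[...,:2]-P[:2],axis=-1)<.07)&(w[...,2]>.006); print('near-tcp heights',np.round(np.nanpercentile(w[m][:,2],[1,5,20,50]),4))
    m=(abs(w[...,2]-.0385)<.0045)&(w[...,0]>.5)&(w[...,0]<.7)&(abs(w[...,1]+.2)<.1); 
    k,l,s,ce=cv2.connectedComponentsWithStats(m.astype(np.uint8)); 
    for i in range(1,k):
        if s[i,4]>150: print(s[i],cv2.minEnclosingCircle(w[l==i][:,:2].astype(np.float32)))
    cv2.imwrite(f'pics/d_{n}.png',cv2.cvtColor(c['pixels'],cv2.COLOR_RGB2BGR))
a=cv2.imread('pics/d_scene.png')[130:280,130:290]; b=cv2.imread('pics/d_side.png')[160:310,230:390]
cv2.imwrite('pics/d.png',np.vstack([cv2.resize(np.hstack([a,b]),None,fx=2.4,fy=2.0)[:,:768],cv2.resize(cv2.imread('pics/d_wrist.png'),(400,300))[:, :].repeat(1,0) if 0 else np.hstack([cv2.resize(cv2.imread('pics/d_wrist.png'),(400,300)),np.zeros((300,368,3),np.uint8)])]))
E
```

```text
t 9.25 ee [ 0.5768 -0.1278  0.0115] q [-0.36  0.63  1.45  0.17  1.19 -0.72] F [ 0.5 -0.2  1.1]
axes x [-0.275  0.94   0.201] y [0.96  0.28  0.001]
scene [1.33409092 0.10150359 1.00979727]
TCP px 231.92219379857136 234.12147535701115 depth 1.2661772047754916
near-tcp heights [0.0356 0.0917 0.2009 0.347 ]
[173 215  41  33 898] ((0.6080415844917297, -0.22395223379135132), 0.055211082100868225)
side [-0.01062167 -0.84659008  1.09922247]
TCP px 275.08872196676634 227.6708822686326 depth 1.423188545578153
near-tcp heights [0.0348 0.0382 0.1577 0.3274]
[283 224  32  26 609] ((0.6042053699493408, -0.21826419234275818), 0.053814589977264404)
wrist [ 0.56598392 -0.08910696  0.2389032 ]
TCP px 249.83613574640603 216.8330298817006 depth 0.23007457005044227
near-tcp heights [0.0161 0.0383 0.1088 0.1627]
[ 188  288  132   36 3246] ((0.597740650177002, -0.19133925437927246), 0.043720342218875885)
[ 175  358  158   26 4049] ((0.6060599088668823, -0.21900492906570435), 0.05205751955509186)
```

View pics/d.png

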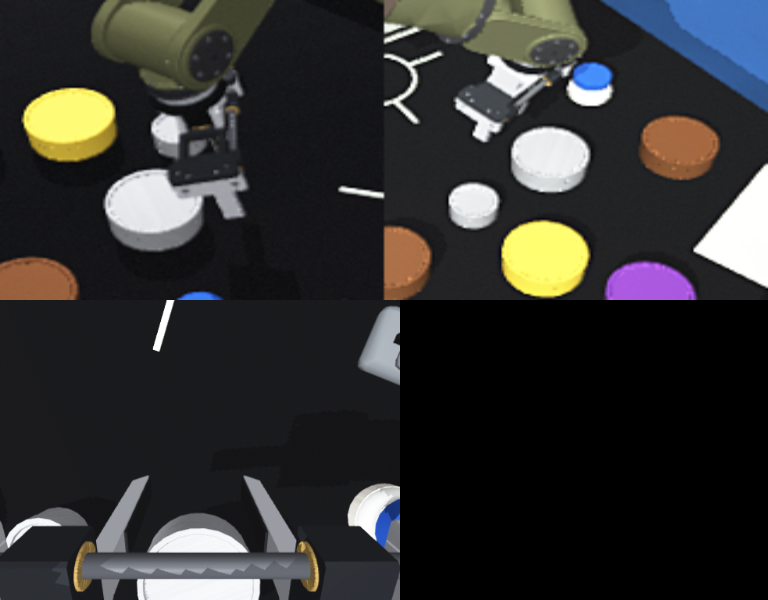

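The views show the tin unmoved and the fingertips hovering past it: the reported TCP height looks wrong. Measuring the tips from the wrist depth.

```bash
python3 - <<'E'
from plan import *
o=get_obs(); C=Ro.from_euler('xyz',o['eef_rot']).as_matrix()
for n in('wrist','side','scene'):
    c=cam(n); w=cloud(c); tl=(w-o['ee_pos'])@C   # tool frame
    m=(abs(tl[...,0])<.03)&(abs(tl[...,1])<.065)&(tl[...,2]>-.09)&(tl[...,2]<.03)&(w[...,2]>.015)
    if n!='wrist': m&=(w[...,1]>-.16)
    p=tl[m]; print(n,len(p))
    for s in(-1,1):
        q=p[(p[:,1]*s>.02)]; 
        if len(q): i=np.argsort(q[:,2])[-12:]; print(s,np.round(q[i].mean(0),4), 'zmax',q[:,2].max().round(4))
    if n=='wrist':
        for uv in((187,232),(183,250),(322,232),(326,250)): print(uv,c['depth'][uv[1],uv[0]],np.round(w[uv[1],uv[0]],4),np.round(tl[uv[1],uv[0]],4))
E
```

```text
wrist 3606
-1 [ 0.0052 -0.0357 -0.0359] zmax -0.0349
1 [ 0.003   0.0368 -0.0361] zmax -0.0351
(187, 232) 0.18565829 [ 0.542  -0.1384  0.0562] [ 0.0085 -0.0362 -0.0439]
(183, 250) 0.16701464 [ 0.545  -0.143   0.0754] [ 0.0072 -0.0346 -0.0638]
(322, 232) 0.18412837 [ 0.6169 -0.1163  0.0578] [ 0.009   0.0418 -0.0454]
(326, 250) 0.16161111 [ 0.6151 -0.1211  0.0807] [ 0.0096  0.0388 -0.0687]
side 55
-1 [-0.0003 -0.0455 -0.0467] zmax -0.0404
1 [-0.0053  0.0379 -0.0521] zmax -0.0334
scene 100
1 [-0.0012  0.0453 -0.0472] zmax -0.0416
```

The fingertips sit 36 mm short of the reported TCP (they retract when open), so they passed 6 mm above the tin. I'll correct for this: raise, go back behind, and descend deeper.

Request:
send_rows([
  [[0.2,0,-0.98],[0,0,0],0.5],
  [[0.2,0,-0.98],[0,0,0],0.5],
  [[-0.97,0,-0.2],[0,0,0],0.5],
  [[-0.97,0,-0.2],[0,0,0],0.5],
  [[-0.97,0,-0.2],[0,0,0],0.5],
  [[-0.97,0,-0.2],[0,0,0],0.5],
  [[-0.97,0,-0.2],[0,0,0],0.5],
  [[-0.97,0,-0.2],[0,0,0],0.5],
  [[0,0,0],[0,0,0],0.5],
])

```text
time_s: 10.45
ee_pos: [0.6264, -0.3018, 0.0708]
eef_rot: [3.141, -0.202, 1.852]
force: [-0.5, 0.9, -0.5]
grip_width: 0.0706
grip_force: 0.0
```

```bash
python3 - <<'E'
from plan import *
from meas import blob
u=np.array([-.283,.959]); go([.6278,-.2951,-.0173],target_R(u,.2))
c=cam('side');print(np.round(blob(c,.034,.05,(299,236),0),4),np.round(blob(c,.026,.04,(267,260),0),4))
E
```

```text
t 10.45 ee [ 0.6264 -0.3018  0.0708] q [-0.56  0.82  0.98  0.13  1.5  -0.86] F [-0.5  0.9 -0.5]
axes x [-0.272  0.941  0.201] y [0.961 0.278 0.001]
shift units [-0.39  0.1   2.92]
turn units [ 0.01 -0.02 -0.04]
[ 6.028e-01 -2.175e-01  5.470e-02  3.800e-02  6.310e+02  1.600e+01] [ 4.649e-01 -2.307e-01  3.300e-02  3.070e-02  2.770e+02  2.100e+01]
```

Bystanders and tin are unmoved. Descend, checking the tip height before touching.

Request:
send_rows([
  [[-0.15,0.03,0.9],[0,0,0],0.5],
  [[-0.15,0.03,0.9],[0,0,0],0.5],
  [[-0.1,0.02,0.7],[0,0,0],0.5],
  [[0,0.02,0.3],[0,0,0],0.5],
  [[0,0,0],[0,0,0],0.5],
  [[0,0,0],[0,0,0],0.5],
])

```text
time_s: 11.1
ee_pos: [0.6287, -0.2928, -0.0116]
eef_rot: [3.139, -0.201, 1.856]
force: [0.1, -0.7, 0.7]
grip_width: 0.0706
grip_force: 0.0
```

```bash
cat > tips.py <<'E'
from plan import *
def tips():
    o=get_obs(); C=Ro.from_euler('xyz',o['eef_rot']).as_matrix(); c=cam('wrist'); w=cloud(c); tl=(w-o['ee_pos'])@C
    m=(abs(tl[...,0])<.03)&(abs(tl[...,1])<.06)&(tl[...,2]>-.09)&(tl[...,2]<.04)&(w[...,2]>.008)&(tl[...,0]<.02)
    p=tl[m]; W=w[m]
    for s in(-1,1):
        k=p[:,1]*s>(.02 if o['grip_width']>.05 else 0); q=p[k]
        if len(q): i=np.argsort(q[:,2])[-12:]; print('tip',s,'tool',np.round(q[i].mean(0),4),'world',np.round(W[k][i].mean(0),4))
if __name__=='__main__': go(); tips()
E
python3 tips.py
```

```text
t 11.1 ee [ 0.6287 -0.2928 -0.0116] q [-0.55  0.89  1.04  0.14  1.35 -0.87] F [ 0.1 -0.7  0.7]
axes x [-0.276  0.94   0.2  ] y [0.96  0.281 0.002]
tip -1 tool [ 0.0025 -0.0357 -0.0363] world [ 0.5958 -0.3075  0.0243]
tip 1 tool [ 0.0035  0.0371 -0.0361] world [ 0.6654 -0.286   0.0245]
```

Request:
send_rows([
  [[0.3,0,0.16],[0,0,0],0.5],
  [[0.3,0,0.07],[0,0,0],0.5],
  [[0.2,0,0.04],[0,0,0],0.5],
  [[0.2,0,0.04],[0,0,0],0.5],
  [[0.2,0,0.04],[0,0,0],0.5],
  [[0.2,0,0.04],[0,0,0],0.5],
  [[0.3,0,0.06],[0,0,0],0.5],
  [[0.3,0,0.06],[0,0,0],0.5],
  [[0.3,0,0.06],[0,0,0],0.5],
  [[0.3,0,0.06],[0,0,0],0.5],
  [[0.3,0,0.06],[0,0,0],0.5],
  [[0.1,0,0.02],[0,0,0],0.5],
])

```text
time_s: 12.35
ee_pos: [0.602, -0.203, -0.0158]
eef_rot: [3.141, -0.203, 1.856]
force: [-0.6, -2.3, -1.3]
grip_width: 0.0702
grip_force: 1.2
```

```bash
cat > tinpos.py <<'E'
from tips import *
def fit(q):
    for _ in range(3):
        A=np.c_[2*q,np.ones(len(q))]; s=np.linalg.lstsq(A,(q**2).sum(1),rcond=None)[0]
        r=np.sqrt(s[2]+s[:2]@s[:2]); e=abs(np.linalg.norm(q-s[:2],axis=1)-r); q=q[e<.004]
    return s[:2],r,len(q)
def tin(n,g,rad=.075):
    c=cam(n); w=cloud(c); px=c['pixels'].astype(int)
    m=(abs(w[...,2]-.0385)<.005)&(np.linalg.norm(w[...,:2]-g,axis=-1)<rad)
    mm=m.astype(np.uint8); k,l,s,_=cv2.connectedComponentsWithStats(mm)
    if k<2: print(n,'none'); return
    l=(l==1+np.argmax(s[1:,4])); q=w[l][:,:2]; h=cv2.convexHull(q.astype(np.float32)).reshape(-1,2)
    print(n,'enc',np.round(cv2.minEnclosingCircle(q.astype(np.float32))[0],4),round(cv2.minEnclosingCircle(q.astype(np.float32))[1],4),'n',l.sum(),'hullfit',fit(h),'z',np.median(w[l][:,2]))
E
python3 - <<'E'
from tinpos import *
go(); e=get_obs()['ee_pos']; u=np.array([-.283,.959]); g=e[:2]+u*.04
print(g)
for n in('scene','side','wrist'): tin(n,g)
E
```

```text
t 12.35 ee [ 0.602  -0.203  -0.0158] q [-0.46  0.76  1.29  0.16  1.23 -0.8 ] F [-0.6 -2.3 -1.3]
axes x [-0.276  0.94   0.201] y [0.96  0.281 0.001]
[ 0.59066826 -0.16468705]
scene enc [ 0.5993 -0.1769] 0.061 n 990 hullfit (array([ 0.59558667, -0.17525551]), np.float64(0.05577327476542566), 16) z 0.038691422312842214
side enc [ 0.5895 -0.1673] 0.0542 n 286 hullfit (array([ 0.58964763, -0.1674296 ]), np.float64(0.05214158222925808), 18) z 0.03815647812880938
wrist enc [ 0.5947 -0.1754] 0.0603 n 29870 hullfit (array([ 0.59359958, -0.17254321]), np.float64(0.05548846445376667), 31) z 0.038604363497650396
```

Request:
send_rows([
  [[0.2,0,0.04],[0,0,0],0.5],
  [[0.3,0,0.06],[0,0,0],0.5],
  [[0.3,0,0.06],[0,0,0],0.5],
  [[0.3,0,0.06],[0,0,0],0.5],
  [[0.3,0,0.06],[0,0,0],0.5],
  [[0.3,0,0.06],[0,0,0],0.5],
  [[0.3,0,0.06],[0,0,0],0.5],
  [[0.3,0,0.06],[0,0,0],0.5],
  [[0.3,0,0.06],[0,0,0],0.5],
  [[0.2,0,0.04],[0,0,0],0.5],
  [[0.1,0,0.02],[0,0,0],0.5],
  [[0,0,0],[0,0,0],0.5],
])

```text
time_s: 13.7
ee_pos: [0.5773, -0.1185, -0.0152]
eef_rot: [3.141, -0.203, 1.856]
force: [0.4, 0.1, -0.2]
grip_width: 0.0704
grip_force: 0.1
```

Request:
send_rows([
  [[-0.9,0,-0.18],[0,0,0],0.5],
  [[-0.6,0,-0.5],[0,0,0],0.5],
  [[0,0,-0.6],[0,1,0],0.5],
  [[0,0,0],[0,1,0],0.5],
  [[0,0,0],[0,1,0],0.5],
  [[0,0,0],[0,1,0],0.5],
  [[0,0,0],[0,1,0],0.5],
  [[0,0,0],[0,0,0],0.5],
])

```text
time_s: 14.5
ee_pos: [0.5904, -0.1699, 0.0099]
eef_rot: [-3.138, -0.81, 1.85]
force: [-0.0, 1.2, -0.1]
grip_width: 0.0707
grip_force: 0.0
```

```bash
python3 - <<'E'
from tinpos import *
u=np.array([-.283,.959]); go(None,target_R(u,.8)); tips()
for n in('scene','side','wrist'): tin(n,[.567,-.08])
E
```

```text
t 14.5 ee [ 0.5904 -0.1699  0.0099] q [-0.58  1.03  0.96  0.5   1.79 -0.91] F [-0.   1.2 -0.1]
axes x [-0.19   0.663  0.724] y [ 0.961  0.278 -0.002]
turn units [ 0.02 -0.08 -0.05]
tip -1 tool [ 0.0024 -0.035  -0.0359] world [ 0.5636 -0.203   0.0365]
tip 1 tool [ 0.0045  0.0375 -0.036 ] world [ 0.6329 -0.1815  0.0379]
scene enc [ 0.5665 -0.0848] 0.0545 n 1019 hullfit (array([ 0.56730905, -0.0854856 ]), np.float64(0.05267531327114097), 28) z 0.038665999338069586
side enc [ 0.5526 -0.0919] 0.0485 n 211 hullfit (array([ 0.55374407, -0.09181666]), np.float64(0.04109008958735048), 7) z 0.03806774131698304
wrist enc [ 0.5678 -0.0834] 0.0527 n 10822 hullfit (array([ 0.5678489 , -0.08333632]), np.float64(0.05199421508589654), 55) z 0.03828240403701133
```

```bash
cat > circ.py <<'E'
from tinpos import *
def circ(n,ctr=(.5135,.092)):
    c=cam(n); w=cloud(c); px=c['pixels'].astype(int)
    m=(px.min(-1)>110)&(abs(w[...,2])<.012)&(np.linalg.norm(w[...,:2]-np.array(ctr),axis=-1)<.075)
    vv,uu=np.nonzero(m); pts=np.array([ray(c,u,v,0)[:2] for u,v in zip(uu,vv)])
    r=np.linalg.norm(pts-ctr,axis=1); print(n,'circle',fit(pts[(r>.052)&(r<.074)]) if len(pts)>20 else len(pts))
    return c
E
python3 - <<'E'
from circ import *
for n in('wrist','scene','side'): circ(n)
E
```

```text
wrist circle (array([0.51386909, 0.09397758]), np.float64(0.064678159775627), 809)
scene circle (array([0.51333444, 0.09047663]), np.float64(0.06479425795568172), 344)
side circle (array([0.50442877, 0.08242144]), np.float64(0.05160944572315102), 47)
```

Request:
send_rows([
  [[-0.23,0,0.22],[0,0,0],0.5],
  [[-0.23,0,0.22],[0,0,0],0.5],
  [[0.4,0,0.41],[0,0,0],0.5],
  [[0.4,0,0.41],[0,0,0],0.5],
  [[0.28,0,0.29],[0,0,0],0.5],
  [[0.14,0,0.145],[0,0,0],0.5],
  [[0.14,0,0.145],[0,0,0],0.5],
  [[0.14,0,0.145],[0,0,0],0.5],
  [[0.14,0,0.145],[0,0,0],0.5],
  [[0.14,0,0.145],[0,0,0],0.5],
  [[0,0,0],[0,0,0],0.5],
])

```text
time_s: 15.95
ee_pos: [0.5703, -0.0947, -0.0057]
eef_rot: [3.14, -0.802, 1.857]
force: [-0.1, 0.2, -0.5]
grip_width: 0.07
grip_force: 0.3
```

```bash
python3 - <<'E'
from circ import *
u=np.array([-.293,.956]); go(None,target_R(u,.8)); tips()
for n in('wrist','scene','side'): tin(n,[.565,-.07])
circ('wrist')
E
```

```text
t 15.95 ee [ 0.5703 -0.0947 -0.0057] q [-0.5   0.93  1.19  0.53  1.64 -0.92] F [-0.1  0.2 -0.5]
axes x [-0.196  0.667  0.719] y [0.96  0.281 0.001]
turn units [ 0.08 -0.02 -0.07]
tip -1 tool [-0.0004 -0.037  -0.0234] world [ 0.5396 -0.1215  0.0102]
tip 1 tool [ 0.0001  0.0389 -0.0235] world [ 0.6123 -0.1     0.0107]
wrist enc [ 0.5667 -0.0786] 0.0524 n 19051 hullfit (array([ 0.56650661, -0.07881332]), np.float64(0.05191844496017954), 66) z 0.03837032723632463
scene enc [ 0.5669 -0.0821] 0.054 n 1016 hullfit (array([ 0.56638404, -0.0815785 ]), np.float64(0.05207667714160166), 30) z 0.03851997839465478
side enc [ 0.5629 -0.0788] 0.0522 n 384 hullfit (array([ 0.561626  , -0.07936532]), np.float64(0.05009736947848577), 24) z 0.03800795100064659
wrist circle (array([0.51356925, 0.09398976]), np.float64(0.06479155226010112), 1660)
```

Request:
send_rows([
  [[0.14,0,0.145],[0,0,0],0.5],
  [[0.21,-0.005,0.215],[0,0,0],0.5],
  [[0.21,-0.005,0.215],[0,0,0],0.5],
  [[0.21,-0.005,0.215],[0,0,0],0.5],
  [[0.21,-0.005,0.215],[0,0,0],0.5],
  [[0.21,-0.005,0.215],[0,0,0],0.5],
  [[0.21,-0.005,0.215],[0,0,0],0.5],
  [[0.21,-0.005,0.215],[0,0,0],0.5],
  [[0.21,-0.005,0.215],[0,0,0],0.5],
  [[0.21,-0.005,0.215],[0,0,0],0.5],
  [[0.14,0,0.145],[0,0,0],0.5],
  [[0,0,0],[0,0,0],0.5],
])

```text
time_s: 17.4
ee_pos: [0.5427, -0.0052, -0.0051]
eef_rot: [3.14, -0.803, 1.857]
force: [-0.2, 0.3, 0.7]
grip_width: 0.0704
grip_force: 0.1
```

```bash
python3 - <<'E'
from circ import *
u=np.array([-.293,.956]); go(None,target_R(u,.8))
e=get_obs()['ee_pos'][:2]+np.array([-.004,.0155]); print('expected tin',e)
for n in('wrist','scene','side'): tin(n,e)
a=[cv2.cvtColor(cam(n)['pixels'],cv2.COLOR_RGB2BGR)[60:330,80:400] for n in('scene','side')]+[cv2.resize(cv2.cvtColor(cam('wrist')['pixels'],cv2.COLOR_RGB2BGR),(320,240))]
cv2.imwrite('pics/e.png',np.vstack([np.hstack(a[:2]),np.hstack([a[2],np.zeros_like(a[2])])]))
E
```

```text
t 17.4 ee [ 0.5427 -0.0052 -0.0051] q [-0.4   0.82  1.4   0.59  1.51 -0.91] F [-0.2  0.3  0.7]
axes x [-0.196  0.666  0.719] y [0.96  0.281 0.001]
turn units [ 0.08 -0.02 -0.07]
expected tin [0.53868428 0.01028642]
wrist enc [0.5384 0.0115] 0.0528 n 18927 hullfit (array([0.53871335, 0.01121035]), np.float64(0.052004160355811145), 72) z 0.038382444916404856
scene enc [0.5387 0.0082] 0.0536 n 1015 hullfit (array([0.53892294, 0.00824264]), np.float64(0.052288164480129455), 31) z 0.03840159740516057
side enc [0.5338 0.0112] 0.0535 n 459 hullfit (array([0.53481315, 0.01084243]), np.float64(0.051842209781731693), 19) z 0.038207832629017245
```

View pics/e.png

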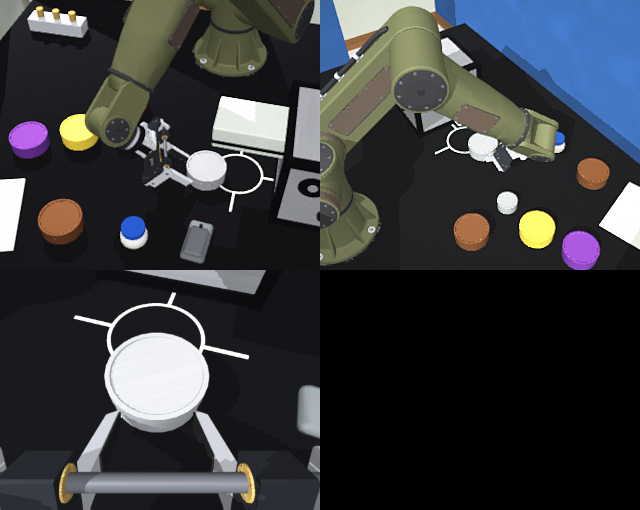

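The picture shows the tin (206,170 in the left pane) entering the circle between the two fingers, with bystanders in place. Check head clearance before the last 86 mm.

```bash
python3 - <<'E'
from circ import *
c=cam('wrist'); print('cam pos',-c['R'].T@c['t'])
e=get_obs()['ee_pos']
for n in('scene','side'):
    w=cloud(cam(n)); 
    for z0 in(.05,.08,.11,.14,.17,.2,.25,.3):
        m=(w[...,2]>z0)&(w[...,2]<z0+.03)&(w[...,1]<.015)&(w[...,1]>-.2)&(w[...,0]>.42)&(w[...,0]<.68); q=w[m]
        if len(q): print(n,z0,'max y',np.sort(q[:,1])[-3:].round(3),len(q))
E
```

```text
cam pos [ 0.57020247 -0.09747211  0.20510859]
scene 0.05 max y [-0.04  -0.04  -0.038] 216
scene 0.08 max y [-0.065 -0.064 -0.058] 375
scene 0.11 max y [-0.06  -0.06  -0.058] 1037
scene 0.14 max y [-0.085 -0.084 -0.082] 313
scene 0.17 max y [-0.133 -0.133 -0.132] 277
scene 0.2 max y [-0.15  -0.15  -0.149] 319
scene 0.25 max y [-0.126 -0.124 -0.123] 646
scene 0.3 max y [-0.093 -0.093 -0.092] 796
side 0.05 max y [-0.124 -0.069 -0.064] 16
side 0.08 max y [-0.107 -0.104 -0.103] 141
side 0.11 max y [-0.094 -0.092 -0.091] 325
side 0.14 max y [-0.173 -0.125 -0.124] 4
side 0.17 max y [-0.189 -0.186 -0.184] 4
side 0.2 max y [-0.168 -0.165 -0.159] 25
side 0.25 max y [-0.179 -0.178 -0.177] 52
side 0.3 max y [-0.163 -0.16  -0.158] 81
```

Request:
send_rows([
  [[0,0,0],[0,1,0],0.5],
  [[0.12,0,0.16],[0,0,0],0.5],
  [[0.18,-0.003,0.239],[0,0,0],0.5],
  [[0.18,-0.003,0.239],[0,0,0],0.5],
  [[0.18,-0.003,0.239],[0,0,0],0.5],
  [[0.18,-0.003,0.239],[0,0,0],0.5],
  [[0.18,-0.003,0.239],[0,0,0],0.5],
  [[0.18,-0.003,0.239],[0,0,0],0.5],
  [[0.18,-0.003,0.239],[0,0,0],0.5],
  [[0.12,-0.003,0.16],[0,0,0],0.5],
  [[0.06,0,0.08],[0,0,0],0.5],
  [[0,0,0],[0,0,0],0.5],
])

```text
time_s: 19.05
ee_pos: [0.5203, 0.0688, -0.0054]
eef_rot: [3.14, -0.923, 1.857]
force: [-0.3, -0.3, 0.7]
grip_width: 0.0703
grip_force: 0.6
```

```bash
python3 - <<'E'
from circ import *
go(); e=get_obs()['ee_pos'][:2]+np.array([-.004,.013])
for n in('wrist','scene','side'): tin(n,e)
c=circ('wrist')
E
```

```text
t 19.05 ee [ 0.5203  0.0688 -0.0054] q [-0.33  0.81  1.5   0.71  1.5  -0.93] F [-0.3 -0.3  0.7]
axes x [-0.17   0.579  0.797] y [0.96  0.281 0.001]
wrist enc [0.5177 0.0803] 0.0525 n 17513 hullfit (array([0.51790798, 0.08033398]), np.float64(0.05199924923120449), 71) z 0.03832513675635554
scene enc [0.5179 0.0778] 0.0549 n 991 hullfit (array([0.51796618, 0.07660408]), np.float64(0.052673469752588145), 29) z 0.038162616425348066
side enc [0.5122 0.0788] 0.0526 n 370 hullfit (array([0.51397927, 0.07947722]), np.float64(0.051643469788995186), 20) z 0.038287823046877584
wrist circle (array([0.51314624, 0.09492667]), np.float64(0.0653835625453386), 2278)
```

Request:
send_rows([
  [[0.09,0,0.12],[0,0,0],0.5],
  [[0.09,0,0.12],[0,0,0],0.5],
  [[0.06,0,0.08],[0,0,0],0.5],
  [[0.04,0,0.05],[0,0,0],0.5],
  [[0,0,0],[0,0,0],0.5],
  [[0,0,0],[0,0,0],0.5],
])

```text
time_s: 19.85
ee_pos: [0.5164, 0.0819, -0.0056]
eef_rot: [3.14, -0.923, 1.857]
force: [-0.8, -1.0, 0.2]
grip_width: 0.0706
grip_force: 0.4
```

```bash
python3 - <<'E'
from circ import *
go(); e=get_obs()['ee_pos'][:2]+np.array([-.004,.013])
for n in('wrist','scene','side'): tin(n,e)
c=circ('wrist')
E
```

```text
t 19.85 ee [ 0.5164  0.0819 -0.0056] q [-0.32  0.8   1.52  0.72  1.48 -0.92] F [-0.8 -1.   0.2]
axes x [-0.17   0.579  0.797] y [0.96  0.281 0.001]
wrist enc [0.5137 0.0936] 0.0525 n 17504 hullfit (array([0.51387032, 0.09357134]), np.float64(0.05199779751525198), 67) z 0.03833181555183528
scene enc [0.5145 0.0895] 0.054 n 974 hullfit (array([0.51430351, 0.09037722]), np.float64(0.05208425820626014), 27) z 0.03811913862482293
side enc [0.5095 0.0935] 0.0536 n 369 hullfit (array([0.50723749, 0.09134896]), np.float64(0.04954186089195807), 14) z 0.03819530347211838
wrist circle (array([0.51339991, 0.09382109]), np.float64(0.06516289806412262), 2223)
```

Centred to within about 1 mm. Retreat straight back, then untilt, shut fingers, and rise.

Request:
send_rows([
  [[-0.15,0,-0.2],[0,0,0],0.5],
  [[-0.4,0,-0.53],[0,0,0],0.5],
  [[-0.6,0,-0.79],[0,0,0],0.5],
  [[-0.6,0,-0.79],[0,0,0],0.5],
  [[-0.6,0,-0.79],[0,0,0],0.5],
  [[-0.6,0,-0.79],[0,0,0],0.5],
  [[0.5,0,-0.7],[0,0,0],0.5],
  [[0.3,0,-0.9],[0,0,0],0.5],
  [[0,0,-1],[0,-1,0],0.5],
  [[0,0,-1],[0,-1,0],-1],
  [[0,0,-1],[0,-1,0],-1],
  [[0,0,-1],[0,-1,0],-1],
])

```text
time_s: 21.25
ee_pos: [0.5868, -0.1606, 0.1313]
eef_rot: [3.14, -0.437, 1.854]
force: [-1.4, -0.4, 0.1]
grip_width: 0.0498
grip_force: 0.0
```

Request:
send_rows([
  [[0,0,-1],[0,-1,0],-1],
  [[0,0,-1],[0,-1,0],-1],
  [[0,0,-1],[0,-1,0],-1],
  [[0,0,-1],[0,-0.68,0],-1],
  [[0,0,-1],[0,0,0],-1],
  [[0,0,0],[0,0,0],-1],
  [[0,0,0],[0,0,0],-1],
])

```text
time_s: 21.95
ee_pos: [0.5951, -0.1888, 0.2749]
eef_rot: [3.14, -0.001, 1.855]
force: [0.1, 0.0, 0.3]
grip_width: 0.0004
grip_force: 0.0
```

```bash
python3 - <<'E'
from circ import *
from meas import blob
B=np.array([.5175,.2885]); go([*B,.40],target_R([-.283,.959],0)); tips()
for n in('scene','side'): c=circ(n); tin(n,[.5135,.0935])
c=cam('scene')
for k,z,uv in(('small',(.026,.04),(205,192)),('jar',(.044,.06),(213,285)),('mouse',(.012,.04),(278,297)),('but',(.245,.3),(417,181))): print(k,np.round(blob(c,*z,uv,0),4))
E
```

```text
t 21.95 ee [ 0.5951 -0.1888  0.2749] q [-0.37  0.42  1.12  0.    1.6  -0.65] F [0.1 0.  0.3]
axes x [-0.28   0.96   0.001] y [0.96  0.28  0.001]
shift units [16.    1.98 -4.16]
turn units [ 0.01 -0.01 -0.03]
tip -1 tool [ 0.0088 -0.0022 -0.0371] world [ 0.5905 -0.181   0.312 ]
tip 1 tool [ 0.0084  0.0026 -0.0369] world [ 0.5952 -0.1801  0.3118]
scene circle (array([0.51303141, 0.09045481]), np.float64(0.06502976667962837), 220)
scene enc [0.5146 0.0905] 0.0535 n 967 hullfit (array([0.51460126, 0.09044562]), np.float64(0.05197039966105502), 30) z 0.038181416173200707
side circle (array([0.5136663 , 0.09492971]), np.float64(0.06567547358468556), 119)
side enc [0.5111 0.0935] 0.0544 n 444 hullfit (array([0.51044253, 0.09329996]), np.float64(0.052176346965576915), 18) z 0.03834664500694493
small [ 4.688e-01 -2.356e-01  3.510e-02  3.100e-02  3.280e+02  2.700e+01]
jar [ 7.619e-01 -1.245e-01  3.000e-02  5.000e-02  4.240e+02  8.500e+01]
mouse [7.46e-01 2.50e-02 5.53e-02 2.69e-02 9.27e+02 5.20e+01]
but [5.177e-01 2.900e-01 1.810e-02 2.507e-01 1.510e+02 4.000e+00]
```

Tip offset is 36 mm with fingers shut too. All is in place; move over the button.

Request:
send_rows([
  [[0,0,-1],[0,0,0],-1],
  [[0,0,-1],[0,0,0],-1],
  [[1,0.125,-0.3],[0,0,0],-1],
  [[1,0.125,0],[0,0,0],-1],
  [[1,0.125,0],[0,0,0],-1],
  [[1,0.125,0],[0,0,0],-1],
  [[1,0.125,0],[0,0,0],-1],
  [[1,0.125,0],[0,0,0],-1],
  [[1,0.125,0],[0,0,0],-1],
  [[1,0.125,0],[0,0,0],-1],
  [[1,0.125,0],[0,0,0],-1],
  [[1,0.125,0],[0,0,0],-1],
])

```text
time_s: 23.45
ee_pos: [0.5466, 0.111, 0.3439]
eef_rot: [3.141, -0.001, 1.855]
force: [0.8, -0.6, 0.0]
grip_width: 0.0004
grip_force: 0.0
```

Request:
send_rows([
  [[1,0.125,0],[0,0,0],-1],
  [[1,0.125,0],[0,0,0],-1],
  [[1,0.125,0],[0,0,0],-1],
  [[1,0.125,0],[0,0,0],-1],
  [[1,0.125,0],[0,0,0],-1],
  [[0.8,0.1,0],[0,0,0],-1],
  [[0,0,0],[0,0,0],-1],
  [[0,0,0],[0,0,0],-1],
])

```text
time_s: 24.25
ee_pos: [0.519, 0.2829, 0.3439]
eef_rot: [3.141, -0.0, 1.856]
force: [-0.4, 0.1, -0.3]
grip_width: 0.0004
grip_force: 0.0
```

```bash
python3 - <<'E'
from tinpos import *
go([.5175,.291,.225],target_R([-.283,.959],0)); tips()
c=cam('wrist'); w=cloud(c)
m=(w[...,2]>.245)&(w[...,2]<.26)&(np.linalg.norm(w[...,:2]-[.5175,.291],axis=-1)<.03); q=w[m]
print(len(q)); 
if len(q)>20: print(cv2.minEnclosingCircle(q[:,:2].astype(np.float32)),np.median(q[:,2]))
E
```

```text
t 24.25 ee [0.519  0.2829 0.3439] q [0.44 0.34 1.08 0.   1.73 0.15] F [-0.4  0.1 -0.3]
axes x [-0.281  0.96   0.   ] y [0.96  0.281 0.   ]
shift units [0.27 0.03 3.96]
turn units [ 0.   -0.   -0.02]
tip -1 tool [ 0.0087 -0.0021 -0.037 ] world [0.5146 0.2906 0.381 ]
tip 1 tool [ 0.0084  0.0024 -0.0367] world [0.519  0.2916 0.3807]
890
((0.5169911980628967, 0.29271337389945984), 0.016949113458395004) 0.2523077431688977
```

Request:
send_rows([
  [[0.15,0.02,0.6],[0,0,0],-1],
  [[0.15,0.02,0.8],[0,0,0],-1],
  [[0,0,0.9],[0,0,0],-1],
  [[0,0,0.9],[0,0,0],-1],
  [[0,0,0.6],[0,0,0],-1],
  [[0,0,0.25],[0,0,0],-1],
  [[0,0,0],[0,0,0],-1],
  [[0,0,0],[0,0,0],-1],
])

```text
time_s: 25.15
ee_pos: [0.5182, 0.2919, 0.2241]
eef_rot: [3.139, -0.001, 1.855]
force: [0.2, 1.1, 0.3]
grip_width: 0.0005
grip_force: 0.0
```

Request:
send_rows([
  [[0,0,0.1],[0,0,0],-1],
  [[0,0,0.1],[0,0,0],-1],
  [[0,0,0.08],[0,0,0],-1],
  [[0,0,0],[0,0,0],-1],
])

```text
time_s: 25.55
ee_pos: [0.518, 0.2922, 0.2146]
eef_rot: [3.14, -0.001, 1.855]
force: [0.9, 0.5, 4.0]
grip_width: 0.0001
grip_force: 1.4
```

Request:
send_rows([
  [[0,0,0.07],[0,0,0],-1],
  [[0,0,0.07],[0,0,0],-1],
  [[0,0,0],[0,0,0],-1],
  [[0,0,0],[0,0,0],-1],
])

```text
time_s: 25.95
ee_pos: [0.518, 0.2922, 0.2111]
eef_rot: [3.139, -0.001, 1.855]
force: [0.5, -0.4, 7.4]
grip_width: 0.0005
grip_force: 3.9
```

Request:
send_rows([
  [[0,0,0.06],[0,0,0],-1],
  [[0,0,0.03],[0,0,0],-1],
  [[0,0,0],[0,0,0],-1],
  [[0,0,0],[0,0,0],-1],
])

```text
time_s: 26.35
ee_pos: [0.5182, 0.2923, 0.2107]
eef_rot: [3.137, -0.001, 1.855]
force: [-5.3, -4.1, 24.1]
grip_width: 0.0004
grip_force: 12.1
```

Bottomed out (24 N, no further travel). Release.

Request:
send_rows([
  [[0,0,-0.2],[0,0,0],-1],
  [[0,0,-0.5],[0,0,0],-1],
  [[0,0,-1],[0,0,0],-1],
  [[0,0,-1],[0,0,0],-1],
  [[0,0,-1],[0,0,0],-1],
  [[0,0,-1],[0,0,0],-1],
  [[0,0,0],[0,0,0],-1],
  [[0,0,0],[0,0,0],-1],
  [[0,0,0],[0,0,0],-1],
])

```text
time_s: 27.25
ee_pos: [0.5174, 0.2919, 0.347]
eef_rot: [-3.14, -0.0, 1.855]
force: [0.2, 0.4, 0.8]
grip_width: 0.0006
grip_force: 0.0
```

```bash
python3 - <<'E'
from circ import *
from meas import blob
go()
for n in('scene','side'): circ(n); tin(n,[.5135,.0935])
w=cloud(cam('wrist')); m=(w[...,2]>.24)&(w[...,2]<.26)&(np.linalg.norm(w[...,:2]-[.5175,.291],axis=-1)<.015); print('button z',np.median(w[m][:,2]))
c=cam('scene')
for k,z,uv in(('small',(.026,.04),(205,192)),('jar',(.044,.06),(213,285)),('mouse',(.012,.04),(278,297))): print(k,np.round(blob(c,*z,uv,0),4))
E
```

```text
t 27.25 ee [0.5174 0.2919 0.347 ] q [0.45 0.35 1.06 0.   1.74 0.17] F [0.2 0.4 0.8]
axes x [-0.281  0.96   0.   ] y [ 0.96   0.281 -0.001]
scene circle (array([0.51292942, 0.09049513]), np.float64(0.06502414572024696), 218)
scene enc [0.5143 0.0902] 0.053 n 971 hullfit (array([0.51429443, 0.09057469]), np.float64(0.05188950259027924), 32) z 0.038322761134848865
side circle (array([0.5136663 , 0.09492971]), np.float64(0.06567547358468556), 119)
side enc [0.5105 0.0933] 0.055 n 447 hullfit (array([0.51071527, 0.09380773]), np.float64(0.05242570450977308), 24) z 0.03820532464913527
button z 0.2525313038998565
small [ 4.693e-01 -2.350e-01  3.490e-02  3.110e-02  3.320e+02  3.000e+01]
jar [ 7.625e-01 -1.245e-01  2.880e-02  5.030e-02  4.270e+02  7.400e+01]
mouse [7.459e-01 2.500e-02 5.640e-02 2.700e-02 9.280e+02 4.500e+01]
```

```bash
python3 -c "
from station import *
print(hand_in())"
```

```text
the job is handed in; nothing more can be done
None
```

The job is handed in, with no verdict returned: the large tin stands within about 3 mm of the circle's centre, the start button went down to its stop (24 N) and came back up, and the small tin, mouse and jar measured within about 2 mm of where they started.

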